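Carry a heel-cutting angle from the pattern to the guide with a sliding bevel

ROBOT

A 6-joint arm with a two-finger parallel gripper is mounted at the origin on the work surface; the furniture and walls round the work are solid. World frame = base frame: x ahead of the robot, y to its left, z up, the work surface at z = 0. Lengths are in m, angles in degrees, forces in N, time in s.
With the tool pointing down it reaches from about 0.35 to 0.875 m from the base axis. Payload 4.2 kg.
Tool frame: the origin (TCP) lies on the centre line of the jaws, within the pads' length; the fingertips stand 19 mm ahead of it and the grasp point (between the pads) is the TCP; z points along the fingers, y is the line along which they close (so a half turn about z gives the same grasp; the last joint's range is limited). The gripper opens to 87 mm and grips with 3 to 60 N. Pads are 19 mm wide; open, the fingers measure 117 mm over their backs; the gripper's body (75 mm by 190 mm) begins 51 mm behind the grasp point.
Start: joints at [-59.038, 22.042, 0.453, 0, -68.411, -14.817], TCP at [0.174, -0.6, 0.242] pointing down, gripper open.
Joint ranges: [-179.83, 179.83], [-69.29, 118.12], [-61.27, 80.66], [-181.25, 117.63], [-171.15, -9.14], [-177.46, 177.46]. Speed limits (degrees/s): [159.86, 159.86, 180, 180, 180, 180].

INTERFACE

Orientations are given as a 3x3 rotation matrix whose columns are the frame's x, y, z axes.
In Python, from station import sense, capture, finish_job, search_frame, masks_of gives the robot as it stands.
- The arm moves only by the tool drive_tool, never from a script. Its argument "rows" is a list of rows, each a list of 7 numbers: the opening in per cent of the stroke, from 0 (shut) to 100 (fully open), then the shift along the world's x, y, z in mm, then the turn, a rotation vector about the world's x, y, z in rad. In form: [[fingers, dx, dy, dz, wx, wy, wz], ...]. A call has 1 to 5 rows; each row shifts and turns the commanded pose from where the row before left it; what a row does not reach is not made up. A row lasts 1/12 s, in which the tool goes at most 41.7 mm and 7.16 degrees, less where a joint would pass 70% of its speed; a pose out of reach is approached as far as the arm can. A call is refused whole if a number of a shift passes 41.7 or a number of a turn 0.125, either way. A call with a gripper value outside its range is refused whole. The fingers move at their own pace and stop on an object; the grip force is fixed at half the most. Time passes only in rows, so rows that do not move let the fingers close. It gives the time, the measured TCP pose, the force, the opening and the grip force at its end, in the units of the state.
- sense(): the state, without advancing time (a new reading comes with each control period).
- capture(name): name is "scene" or "top" or "wrist"; returns a dict with "frame" (480x640x3 uint8, red, green, blue), "z_map" (480x640 float32, m along the optical axis (not along the pixel's ray), 0 where there is no reading), "fx", "fy", "cx", "cy" (pixels), "R" (3x3) and "t" (3): a world point X has camera coordinates R X + t; the wrist camera has in their place "T_tool_cam" (4x4, takes a point from camera to tool coordinates, whose origin is the TCP and whose axes are the flange's). Camera axes: x right, y down, z forward; pixel columns grow to the right and rows downward; lengths in m; the calibration is good to about 2 mm. A picture is of the moment at which its call begins: read the wrist's pose just before it.
- finish_job(): hands the job in; it is judged then, once.
Trained networks look in a picture, given as the dict that the camera call returned (one of the last four; its "shot" number tells which), for a name from the list of things; names that differ only in an ending like _2 or _b are one class to them, and where a whole thing is asked for, a point or a joint stands for the part that bears it (a point fixed in the world has none). Each returns a list of dicts, best first, with "p" (0 to 1); they miss things now and then, are a little off and sometimes report something else, mostly with a low value. They report only what shows in the picture. A call takes as long as a camera call. They do not tell look-alikes from the thing itself.
- search_frame(label, picture): "xy" ([column, row] in pixels, amid what is visible of it).
- masks_of(label, picture): "region" (480x640 bool, what is visible of it) and "xy" ([column, row] in pixels, amid what is visible of it).
The state is a dict: "time_s": time; "joints": joint angles; "joint_velocities": joint speeds; "effort": joint torques, N m; "tcp_pos": TCP position; "ee_rot": TCP orientation; "wrist_force": force on the tool from outside, world axes, zero at the start; "moment": the same for the moment, N m; "gripper_width": opening from 0.0 (shut) to 1.0 (fully open); "gripper_force": force on a finger pad.
Only numpy, scipy, OpenCV 4.12 (cv2) and the standard library are available. Lean on these libraries where they do the work, as an engineer would, in place of code of your own. Each camera call takes 0.05 s, during which the arm holds its last target. There are 200 camera calls.

TASK

Press the sliding bevel firmly into the corner of the wooden pattern, stock along the strip and blade against the leaf. While it sits there, lock the angle: slide its stop along the stock, towards the hinge, until it butts firmly against the blade and holds it flush with the leaf. Then push the locked bevel firmly into the corner of the steel guide, stock along the rail, so that its blade swings the fence open until both are flush and the fence stands at the pattern's angle. Move the fence only with the bevel, push gently (no more than about 25 N), leave the bevel lying in the guide, and do not disturb the tack tin, thread bobbin and heel block.

Things in the scene. Friction and masses are not known exactly. Their poses are not given: they have to be found in the camera images.
- bevel: Sliding bevel, loose, lying flat, 0.5 to 0.8 kg: dark wooden stock 24 mm wide, 34 tall, with steel blade and a stop slide. Origin on the blade's hinge axis, at the underside. The stock runs along -x from its round nose (radius 11) at the origin to a brass-capped tail at x = -130; its +y side (y = 12) goes against strip or rail. Nose away from the robot at the start, yaw within 0.3 rad.
- stock_grip (a point): Where to grip the bevel: middle of the stock's width, 85 mm behind the hinge (bevel x = -85), 32 mm above its underside. Close the fingers hard (50 N) across the stock (bevel y, 24 mm), fingertips 12 to 16 mm above the bench, as strip and rail stand 10 mm high. Carry it 1 to 3 mm off the bench when seating it: held high or tilted it does not seat true.
- stop_post (a point): Tail-side face of the stop's thumb post, at bevel x = -62 mm + the stop's value, 50 high. Post 16 wide, 14 long, 35 to 59 above the bench. Push it along bevel +x with the fingertips about 8 mm apart (clamped shut they may catch it), 43 to 50 above the bench: 3 N moves it; over 5 N means its lug has butted the blade; over 8 N may tip the bevel. Back straight off.
- blade: Steel blade, 4 thick, 14.5 to 18.5 above the bevel's underside, 28 wide, from a tail 10 mm past the hinge to a round tip at 107. Origin on the hinge axis; points along its own -x; the edge at its own y = -14 lies against a leaf. Its yaw relative to the bevel is the bevel's angle: 1.45 to 1.62 rad at the start, wider than the pattern. Loose hinge, 0.02 N m: a leaf folds it unless the stop backs it.
- stop (a joint): Stop slide on the stock, metres moved towards the hinge from its tail-side end: 0 to 0.005 at the start, stroke 0.036; it meets the blade at 0.016 to 0.030, depending on the angle. 3 N of friction: it stays where pushed, and its lug on the stock's right side then keeps the blade from folding further in (this is the lock).
- pattern: Wooden pattern corner, screwed to the bench, left of the guide. Its strip, 10 high, has its contact face at y = 0 facing -y, from x = -30 to -135 mm. Origin on that face at bench height, abreast of the leaf's axis. Yaw within 0.15 rad. Set down at x = -100 the bevel clears the leaf. With the stock flat on the strip the bevel's origin is at y = -12 and its yaw equals this frame's.
- pattern_leaf: Wooden leaf of the pattern, 10 thick, 4 to 30 above the bench, 123 long, does not move. Origin on its hinge pin, 14 mm from its near end, at pattern x = 0, y = -20.5 mm; points along its own -x; contact face at its own y = +5. Its yaw relative to the pattern is the angle to copy, 0.95 to 1.25 rad. With the blade flush the bevel's origin is at pattern x = -17 mm.
- guide: Steel cutting guide, screwed to the bench about 0.19 m to the right of the pattern, with the same yaw: its rail and frame have the pattern's dimensions.
- fence: Swing fence of the guide: shape, origin and axes as pattern_leaf, plus a lip on its back. Turns about its origin with 0.045 N m friction, stays where left. Yaw relative to the guide 0.64 to 0.79 rad at the start, narrower than the pattern. Set the bevel down with its origin at guide x = -150 mm or nearer the robot to clear it; pushed along the rail, the push turns hard when flush.
- tack_tin: Open steel tin, 61 across, 22 high, bystander on the left, loose. Origin under its centre.
- thread_1: Thread bobbin, 38 across, 50 high, bystander on the left, loose. Origin under its centre.
- heel_block_3: Black heel block 64 x 60 x 14, bystander on the left, loose. Origin under its centre.
Things that resemble listed ones, but are neither listed nor needed, are in the scene too. Of the things that look like the guide, the larger one is meant.

How it is judged:
By the outcome, as a careful person would: the job done as asked, in the order asked, and still so for the second after the job is handed in, with the robot touching nothing.
It also fails if it takes over 72 s, if anything falls off the work surface, if the arm or the gripper's body presses on something with over 40 N, if the wrist force passes 120 N, or if a joint passes its speed limit or range.

## Working session

There is one attempt and no reset: what is moved stays moved. The work goes in short steps, Python scripts to look and compute and a tool call to move; the robot and the scene stay as the last step left them, time stands still between calls to the robot, and variables do not carry over. Pictures are saved under pics/ and viewed, at most 10 in all, crops included, and the job is handed in when it is done.

Besides the shell and the picture viewer there is one more tool, called after "Request:" as name([rows], argument=value, ...), one row to a line, values as JSON. drive_tool: Moves the arm, as the interface text tells. Its arguments: {"type":"object","properties":{"rows":{"type":"array"}},"required":["rows"]}

```bash
mkdir -p pics; ls
cat > h.py <<'E'
import numpy as np, cv2
from station import *
def world(p):
    z=p["z_map"]; v,u=np.mgrid[0:480,0:640]
    c=np.stack([(u-p["cx"])/p["fx"]*z,(v-p["cy"])/p["fy"]*z,z],-1)
    if "R" in p: w=(c-np.array(p["t"]))@np.array(p["R"])
    else:
        s=p["s"];T=np.array(p["T_tool_cam"]); w=(c@T[:3,:3].T+T[:3,3])@np.array(s["ee_rot"]).T+np.array(s["tcp_pos"])
    w[z==0]=np.nan
    return w
def save(p,n): cv2.imwrite("pics/"+n+".png",p["frame"][:,:,::-1])
E
python3 - <<'E'
from h import *
np.set_printoptions(precision=4,suppress=True)
for n in("top","scene"):
    p=capture(n);save(p,n+"0");w=world(p)
    np.savez(n+"0.npz",w=w,f=p["frame"])
    for l in ["bevel","stop","blade","pattern","pattern_leaf","guide","fence","tack_tin","thread_1","heel_block_3"]:
        for m in masks_of(l,p)[:3]:
            r=m["region"]; print(n,l,round(m["p"],2),np.round(m["xy"]),r.sum(),np.nanmedian(w[r],0),np.nanmax(w[r][:,2]))
E
```

```text
pics
top bevel 0.7 [340. 276.] 1794 [ 0.4814 -0.0545  0.0327] 0.06276657196126073
top stop 0.64 [366. 266.] 730 [ 0.4981 -0.1038  0.0189] 0.023196975373560066
top blade 0.76 [367. 266.] 705 [ 0.4981 -0.1053  0.0189] 0.023196975373560066
top pattern 0.74 [343. 294.] 152 [ 0.4461 -0.0514  0.0415] 0.06276657196126073
top pattern 0.55 [286. 201.] 1888 [0.6255 0.0497 0.0063] 0.03673650207373262
top pattern_leaf 0.97 [326. 191.] 406 [ 0.643  -0.0232  0.0297] 0.03673650207373262
top guide 0.8 [390. 204.] 2074 [ 0.6201 -0.1476  0.0067] 0.03780826854500955
top guide 0.61 [252. 352.] 1060 [0.3362 0.1134 0.0056] 0.025976996891198825
top fence 0.91 [420. 200.] 529 [ 0.6281 -0.2097  0.0284] 0.03780826854500955
top fence 0.85 [278. 348.] 325 [0.3426 0.0698 0.0182] 0.025976996891198825
top tack_tin 0.74 [235. 238.] 808 [0.5574 0.1556 0.0046] 0.027065788866079726
top thread_1 0.79 [240. 186.] 418 [0.6474 0.139  0.05  ] 0.054461560128171195
top heel_block_3 0.95 [234. 278.] 927 [0.4718 0.1548 0.0147] 0.01927234086963483
top heel_block_3 0.26 [327. 192.] 425 [ 0.643  -0.0232  0.0296] 0.036736502073732
[... 507 characters left out ...]
 242.] 703 [ 0.6452 -0.0245  0.0221] 0.03795669557278385
scene guide 0.71 [372. 343.] 565 [0.3443 0.0747 0.0152] 0.2910599133879841
scene guide 0.64 [341. 220.] 1287 [ 0.6197 -0.1569  0.0103] 0.03786601799871337
scene fence 0.86 [343. 210.] 628 [ 0.6307 -0.209   0.0207] 0.03786601799871337
scene fence 0.85 [377. 342.] 538 [0.3422 0.0724 0.0162] 0.026925288270564354
scene tack_tin 0.57 [372. 275.] 1878 [ 0.4418 -0.0417  0.0257] 0.062458886089030316
scene thread_1 0.47 [218. 263.] 104 [0.6577 0.1362 0.0515] 0.054019837324692524
scene heel_block_3 0.92 [286. 334.] 899 [0.4636 0.1592 0.0151] 0.2843012074587198
scene heel_block_3 0.36 [368. 266.] 169 [ 0.4422 -0.0456  0.048 ] 0.062458886089030316
```

Run:
```python
from h import *
f=np.load("top0.npz")["f"];c=f[150:390,200:500]
cv2.imwrite("pics/crop0.png",cv2.resize(c,None,fx=2.5,fy=2.5,interpolation=cv2.INTER_CUBIC)[:,:,::-1])
```

```text
(no output)
```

View pics/crop0.png

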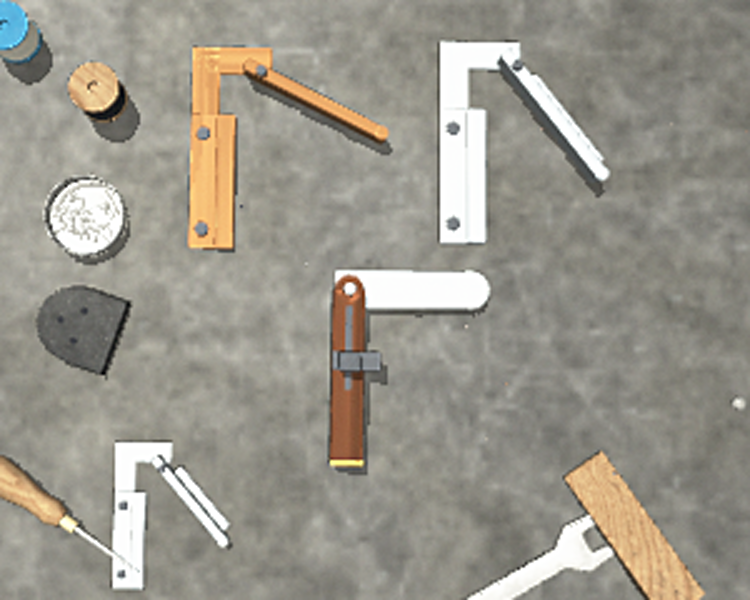

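The crop shows the wooden pattern at (215,150), guide candidates at (465,150), which is the larger one and right of the pattern, and (130,510), a small decoy. The bevel stock is at (347,370) with its stop at (357,360). The large guide is the one meant.

```bash
cat >> h.py <<'E'
def rect(w,box,zr):
    x0,x1,y0,y1=box
    k=(w[...,0]>x0)&(w[...,0]<x1)&(w[...,1]>y0)&(w[...,1]<y1)&(w[...,2]>zr[0])&(w[...,2]<zr[1])
    k=cv2.morphologyEx(k.astype(np.uint8),cv2.MORPH_OPEN,np.ones((2,2),np.uint8))>0
    q=w[k][:,:2]; r=cv2.minAreaRect((q*1000).astype(np.float32)); b=cv2.boxPoints(r)
    d=b-np.roll(b,1,0); L=np.hypot(*d.T); i=L.argmax(); a=np.arctan2(d[i,1],d[i,0]); a=(a+np.pi/2)%np.pi-np.pi/2
    qc=q-q.mean(0); a2=np.arctan2(*np.linalg.svd(qc,full_matrices=False)[2][0][::-1]); a2=(a2+np.pi/2)%np.pi-np.pi/2
    return dict(n=len(q),c=np.round(r[0],1),size=np.round(sorted(L)[::2],1),yaw=round(a,4),pca=round(a2,4),corners=np.round(b,1).tolist(),z=round(float(np.median(w[k][:,2])),4))
E
python3 - <<'E'
from h import *
w=np.load("top0.npz")["w"]; f=np.load("top0.npz")["f"]
def px(c,r): return w[int(150+r/2.5),int(200+c/2.5)].round(4)
print("nose",px(350,288),"tail",px(347,460),"bladetip",px(485,290),"post",px(345,358),"bench",px(300,450))
for n,b,z in [("stock",(.34,.56,-.1,-.03),(.029,.04)),("blade",(.44,.56,-.2,-.075),(.012,.026)),("leaf",(.56,.75,-.11,.06),(.022,.04)),("fence",(.5,.75,-.28,-.13),(.022,.04)),("strip",(.5,.66,.0,.1),(.006,.016)),("rail",(.5,.66,-.17,-.1),(.006,.016))]:
    print(n,rect(w,b,z))
print(sense())
E
```

```text
nose [ 0.4981 -0.0497  0.0352] tail [ 0.3708 -0.0443  0.033 ] bladetip [ 0.4957 -0.1535  0.0182] post [ 0.4469 -0.0442  0.0587] bench [ 0.3747 -0.0112  0.0005]Traceback (most recent call last):
  File "<stdin>", line 6, in <module>
  File "h.py", line 18, in rect
    qc=q-q.mean(0); a2=np.arctan2(*np.linalg.svd(qc,full_matrices=False)[2][0][::-1]); a2=(a2+np.pi/2)%np.pi-np.pi/2
                                   ~~~~~~~~~~~~~^^^^^^^^^^^^^^^^^^^^^^^^
    u, s, vh = gufunc(a, signature=signature)
               ~~~~~~^^^^^^^^^^^^^^^^^^^^^^^^
    raise LinAlgError("SVD did not converge")
numpy.linalg.LinAlgError: SVD did not converge
```

```bash
sed -i 's/    q=w\[k\]\[:,:2\];/    k\&=np.isfinite(w[...,0]); q=w[k][:,:2];/' h.py
python3 - <<'E'
from h import *
w=np.load("top0.npz")["w"]
for n,b,z in [("stock",(.34,.56,-.1,-.03),(.029,.04)),("blade",(.44,.56,-.2,-.075),(.012,.026)),("leaf",(.56,.75,-.11,.06),(.022,.04)),("fence",(.5,.75,-.28,-.13),(.022,.04)),("strip",(.5,.66,.0,.1),(.006,.016)),("rail",(.5,.66,-.17,-.1),(.006,.016))]:
    print(n,rect(w,b,z))
s=sense();print({k:np.round(v,4).tolist() for k,v in s.items()})
p=capture("wrist");print(np.round(p["T_tool_cam"],3),p["fx"])
E
```

```text
stock {'n': 875, 'c': array([434. , -54.8]), 'size': array([ 37.6, 143.3], dtype=float32), 'yaw': np.float32(-0.0382), 'pca': np.float64(-0.035), 'corners': [[361.70001220703125, -70.9000015258789], [504.79998779296875, -76.30000305175781], [506.29998779296875, -38.70000076293945], [363.1000061035156, -33.29999923706055]], 'z': 0.0344}
blade {'n': 596, 'c': array([ 496.2, -117.8]), 'size': array([26.6, 81.7], dtype=float32), 'yaw': np.float32(1.5623), 'pca': np.float64(1.5427), 'corners': [[482.5, -158.5], [509.1000061035156, -158.6999969482422], [509.79998779296875, -77.0999984741211], [483.20001220703125, -76.9000015258789]], 'z': 0.0187}
leaf {'n': 508, 'c': array([689.2, -38.4]), 'size': array([119.9, 132.6], dtype=float32), 'yaw': np.float32(-0.2365), 'pca': np.float64(-0.2681), 'corners': [[610.5999755859375, -81.0999984741211], [739.5999755859375, -112.19999694824219], [767.7000122070312, 4.400000095367432], [638.7000122070312, 35.400001525878906]], 'z': 0.0293}
fence {'n': 522, 'c': array([ 660.4, -197.6]), 'size': array([114.8, 166.3], dtype=float32), 'yaw': np.float32(0.067
[... 756 characters left out ...]
00244140625, -129.1999969482422], [533.7000122070312, -126.5999984741211]], 'z': 0.0099}
{'time_s': 1.1, 'joints': [-59.0402, 22.0413, 0.4524, -0.001, -68.4145, -14.8158], 'joint_velocities': [-0.0835, -0.0214, 0.0511, -0.0246, -0.0024, -0.0287], 'effort': [-0.0002, -39.0478, 18.7626, 4.2243, 0.0155, -0.0], 'tcp_pos': [0.1738, -0.6003, 0.2416], 'ee_rot': [[-0.9606, -0.278, -0.0], [-0.278, 0.9606, 0.0001], [-0.0, 0.0001, -1.0]], 'wrist_force': [-0.5019, 0.1783, 0.0757], 'moment': [-0.0077, 0.066, -0.0311], 'gripper_force': 0.0, 'gripper_width': 0.9984}
[[-0.    -0.968 -0.25   0.068]
 [ 1.    -0.     0.    -0.   ]
 [-0.    -0.25   0.968 -0.143]
 [ 0.     0.     0.     1.   ]] 408.0272024695618
```

Request:
drive_tool([
  [100,15,37,0,0,0,-0.1],
  [100,16,37,0,0,0,-0.1],
  [100,16,37,0,0,0,-0.1],
  [100,16,37,0,0,0,-0.017],
  [100,16,37,0,0,0,0],
])

```text
time_s: 1.57
tcp_pos: [0.2531, -0.4137, 0.2416]
ee_rot: [[-0.999, 0.037, 0.0], [0.037, 0.999, -0.0], [-0.0, -0.0, -1.0]]
wrist_force: [1.7, 0.1, 0.6]
gripper_width: 1.004
gripper_force: 0.0
```

Request:
drive_tool([
  [100,16,37,0,0,0,0],
  [100,16,37,0,0,0,0],
  [100,16,37,0,0,0,0],
  [100,16,37,0,0,0,0],
  [100,16,37,0,0,0,0],
])

```text
time_s: 1.98
tcp_pos: [0.3331, -0.2286, 0.242]
ee_rot: [[-0.999, 0.035, 0.001], [0.035, 0.999, -0.0], [-0.001, -0.0, -1.0]]
wrist_force: [1.4, -0.3, -0.9]
gripper_width: 1.003
gripper_force: 0.0
```

Request:
drive_tool([
  [100,16,37,0,0,0,0],
  [100,16,37,0,0,0,0],
  [100,16,37,0,0,0,0],
  [100,16,37,0,0,0,0],
  [100,16,35,0,0,0,0],
])

```text
time_s: 2.4
tcp_pos: [0.4131, -0.0452, 0.2422]
ee_rot: [[-0.999, 0.034, 0.002], [0.034, 0.999, 0.0], [-0.002, 0.0, -1.0]]
wrist_force: [1.0, -1.4, 0.2]
gripper_width: 0.997
gripper_force: 0.0
```

Request:
drive_tool([
  [100,0,0,0,0,0,0],
  [100,0,0,0,0,0,0],
  [100,0,0,0,0,0,0],
])

```text
time_s: 2.65
tcp_pos: [0.4125, -0.0473, 0.2415]
ee_rot: [[-0.999, 0.035, -0.0], [0.035, 0.999, -0.0], [0.0, -0.0, -1.0]]
wrist_force: [-0.0, 0.7, -0.0]
gripper_width: 0.999
gripper_force: 0.0
```

Run:
```python
from h import *
s=sense();p=capture("wrist");p["s"]=s;save(p,"w1");w=world(p);np.savez("w1.npz",w=w,f=p["frame"],T=p["T_tool_cam"],K=[p[k] for k in("fx","fy","cx","cy")],tp=s["tcp_pos"],R=s["ee_rot"])
print({k:np.round(v,4).tolist() for k,v in s.items()})
```

```text
{'time_s': 2.65, 'joints': [16.095, 1.0309, -26.7309, -0.0055, -62.2661, -108.0711], 'joint_velocities': [-1.8042, -0.3788, -0.4988, -0.0049, 0.0658, -0.0617], 'effort': [0.6451, -18.4539, 17.9868, 3.9756, -0.0577, -0.0029], 'tcp_pos': [0.4125, -0.0473, 0.2415], 'ee_rot': [[-0.9994, 0.0345, -0.0005], [0.0345, 0.9994, -0.0001], [0.0005, -0.0001, -1.0]], 'wrist_force': [-0.0085, 0.7164, -0.0248], 'moment': [-0.0223, 0.0127, 0.0348], 'gripper_force': 0.0, 'gripper_width': 0.9987}
```

View pics/w1.png

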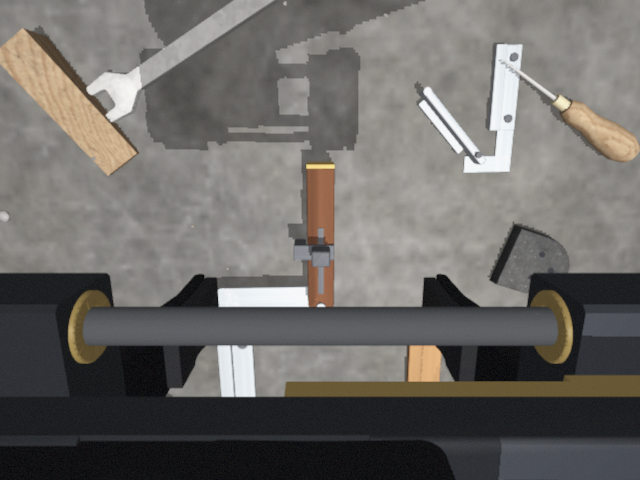

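The wrist view looks back toward the robot. The stock spans columns 307–334 and rows 165–305, with the post at about (318,255). The gripper hides the pattern. I'll fit the edges by colour and use the top image for the strip, rail, leaf and fence.

```bash
cat >> h.py <<'E'
def ray(K,R,t,u,v,z):  # R,t world->cam ; intersect plane z
    fx,fy,cx,cy=K; d=np.stack([(u-cx)/fx,(v-cy)/fy,np.ones_like(u,float)],-1)@R; o=-R.T@t
    return o+d*((z-o[2])/d[...,2])[...,None]
def wristRt(T,Rt,tp):
    A=np.eye(4);A[:3,:3]=Rt;A[:3,3]=tp; M=np.linalg.inv(A@T); return M[:3,:3],M[:3,3]
def line(P):
    c=P.mean(0); 
    for _ in range(4):
        d=np.linalg.svd(P-c,full_matrices=False)[2][0]; n=np.array([-d[1],d[0]]); e=(P-c)@n; k=abs(e)<max(2.0*np.median(abs(e)),3e-4); P=P[k];c=P.mean(0)
    a=np.arctan2(d[1],d[0]); return c,(a+np.pi/2)%np.pi-np.pi/2,len(P),e.std()
def runs(g,axis_rows,lo,hi,thr):
    """per row subpixel first/last crossing of g>thr between lo,hi"""
    out=[]
    for r in axis_rows:
        x=g[r,lo:hi].astype(float)-thr; i=np.where(x>0)[0]
        if len(i)<2: continue
        a,b=i[0],i[-1]
        if a==0 or b==len(x)-1: continue
        out.append((r,lo+a-x[a]/(x[a]-x[a-1]),lo+b+x[b]/(x[b]-x[b+1])))
    return np.array(out)
E
python3 - <<'E'
from h import *
np.set_printoptions(precision=4,suppress=True)
d=np.load("w1.npz"); R,t=wristRt(d["T"],d["R"],d["tp"])
f=d["f"].astype(int); g=f[...,0]-f[...,2]
print("tail col profile",g[200,298:345], g[158:172,320], f[158:172,320].tolist())
o=runs(g,list(range(172,236))+list(range(268,300)),296,348,30)
for k in(1,2):
    P=ray(d["K"],R,t,o[:,k],o[:,0],0.034)[:,:2]; print("stock edge",line(P))
print("tail",ray(d["K"],R,t,np.array([320.]),np.array([164.]),0.034))
# top
p=capture("top");np.savez("topcal.npz",R=p["R"],t=p["t"],K=[p[k] for k in("fx","fy","cx","cy")])
f=p["frame"].astype(int); print(p["R"],p["t"],p["fx"])
for r in (205,225,240): print(r,(f[r,268:304,0]-f[r,268:304,2]).tolist()); print(f[r,370:400].sum(1).tolist())
E
```

```text
tail col profile [ 8  8  7  7  6  5  5  6 13 48 67 72 69 68 68 69 71 69 71 73 74 78 79 78
 78 78 79 80 80 78 78 78 79 77 77 73 22  8  8  7  8  7  8  7  8  7  8] [ 5  3  5 22 51 54 91 98 98 98 97 79 79 82] [[103, 101, 98], [103, 102, 100], [104, 102, 99], [104, 96, 82], [108, 92, 57], [106, 89, 52], [189, 164, 98], [235, 212, 137], [245, 225, 147], [244, 223, 146], [216, 188, 119], [161, 115, 82], [157, 107, 78], [156, 105, 74]]
stock edge (array([ 0.426 , -0.0597]), np.float64(-0.029173522379379202), 94, np.float64(9.620279505506551e-05))
stock edge (array([ 0.4282, -0.0361]), np.float64(-0.031096531982515163), 96, np.float64(5.4620162884646786e-05))
tail [[ 0.3692 -0.0462  0.034 ]]
[[-0.0083 -0.9999 -0.0077]
 [-0.9948  0.009  -0.1017]
 [ 0.1017  0.0069 -0.9948]] [0.0041 0.5656 0.8579] 465.97789640913965
205 [11, 10, 10, 13, 12, 13, 9, -1, 76, 127, 127, 54, -3, -27, 3, 116, 132, 129, 110, 111, 115, 115, 114, 118, 131, 98, 13, 4, 8, 10, 10, 9, 13, 13, 8, 9]
[355, 350, 335, 348, 366, 206, 756, 740, 726, 729, 734, 738, 732, 726, 725, 744, 505, 688, 728, 722, 720, 716, 724, 759, 353, 298, 343, 351, 369, 370]
225 [10, 13, 11, 10, 8, 12, 7, -12, 132, 130, 126, 124, 124, 124, 126, 124, 125, 128, 99, 114, 121, 124, 122, 125, 138, 64, -2, 7, 9, 11, 14, 13, 11, 10, 10, 9]
[414, 402, 376, 354, 343, 187, 755, 743, 723, 719, 723, 723, 715, 717, 716, 731, 633, 664, 723, 723, 722, 713, 721, 763, 357, 297, 336, 328, 340, 351]
240 [12, 9, 8, 8, 9, 10, 1, 49, 137, 125, 12, -20, -16, -19, -15, 124, 131, 124, 109, 118, 125, 123, 125, 127, 132, 37, 2, 12, 12, 11, 12, 12, 12, 13, 12, 12]
[356, 347, 347, 354, 356, 191, 764, 765, 510, 314, 320, 316, 287, 249, 728, 736, 627, 658, 722, 722, 719, 712, 722, 764, 353, 252, 284, 290, 301, 319]
```

Run:
```python
from h import *
np.set_printoptions(precision=4,suppress=True)
d=np.load("topcal.npz");K,R,t=d["K"],d["R"],d["t"]
f=np.load("top0.npz")["f"].astype(int)
rb=f[...,0]-f[...,2]; br=f.sum(2)
def face(g,rows,lo,hi,thr):
    o=runs(g,rows,lo,hi,thr); P=ray(K,R,t,o[:,2],o[:,0],0.010)[:,:2]; L=line(P); print("face",L); return L
S=face(rb,range(202,246),270,306,65); G=face(br,range(202,244),380,404,560)
# strip / rail ends
for nm,g,c,thr in(("strip",rb,290,65),("rail",br,390,560)):
    col=g[180:260,c]; i=np.where(col>thr)[0]+180; print(nm,i.min(),i.max(), ray(K,R,t,np.array([c+.0]*2),np.array([i.min()-.5,i.max()+.5]),0.01))
# leaf near edge (lower edge in image), columns
def leafedge(g,cols,lo,hi,thr):
    out=[]
    for c in cols:
        x=g[lo:hi,c].astype(float)-thr;i=np.where(x>0)[0]
        if len(i)==0: continue
        b=i[-1]; out.append((c,lo+b+x[b]/(x[b]-x[b+1]),lo+i[0]))
    return np.array(out)
o=leafedge(rb,range(310,348),165,215,65);print(o[::12]);L=line(ray(K,R,t,o[:,0],o[:,1],0.030)[:,:2]);print("leaf",L,"rel",L[1]-S[1])
o=leafedge(br,range(410,438),165,225,560);print(o[::9]);F=line(ray(K,R,t,o[:,0],o[:,1],0.030)[:,:2]);print("fence",F,"rel",F[1]-G[1])
for nm,S,L in(("pattern",S,L),("guide",G,F)):
    c,a=S[0],S[1]; ex=np.array([np.cos(a),np.sin(a)]);ey=np.array([-ex[1],ex[0]])
    lx=np.array([np.cos(L[1]),np.sin(L[1])]);ly=np.array([-lx[1],lx[0]])
    # leaf origin O on pattern y=-20.5, and (facepoint-O).ly=5mm ; O=c+s ex-0.0205ey
    s=((L[0]-(c-0.0205*ey))@ly-0.005)/(ex@ly); org=c+s*ex; print(nm,"origin",org,"yaw",a)
    for X in(-.150,-.1,-.017): print(X,"bevel origin",org+X*ex-.012*ey)
```

```text
face (array([0.5801, 0.0391]), np.float64(-0.023821788005981226), 44, np.float64(6.900189695806572e-05))
face (array([ 0.5685, -0.156 ]), np.float64(-0.025701159200830048), 7, np.float64(8.27038798326587e-05))
strip 196 248 [[0.6353 0.0451 0.01  ]
 [0.5314 0.0454 0.01  ]]
rail 194 259 [[ 0.6374 -0.1506  0.01  ]
 [ 0.5085 -0.1474  0.01  ]]
[[310.     183.9855 179.    ]
 [322.     190.1935 185.    ]
 [334.     196.425  191.    ]
 [346.     202.52   197.    ]]
leaf (array([ 0.6334, -0.0325]), np.float64(1.085634971677269), 35, np.float64(6.340616982599412e-05)) rel 1.1094567596832503
[[410.     184.5694 177.    ]
 [419.     195.8436 186.    ]
 [428.     207.3814 197.    ]
 [437.     218.5231 209.    ]]
fence (array([ 0.6176, -0.2109]), np.float64(0.6410391598717937), 28, np.float64(0.00012598411489176504)) rel 0.6667403190726238
pattern origin [0.6654 0.037 ] yaw -0.023821788005981226
-0.15 bevel origin [0.5151 0.0286]
-0.1 bevel origin [0.5651 0.0274]
-0.017 bevel origin [0.6481 0.0255]
guide origin [ 0.669  -0.1586] yaw -0.025701159200830048
-0.15 bevel origin [ 0.5188 -0.1668]
-0.1 bevel origin [ 0.5688 -0.168 ]
-0.017 bevel origin [ 0.6517 -0.1702]
```

Request:
drive_tool([
  [100,1,0,-40,0,0,0.004],
  [100,0,0,-40,0,0,0],
  [100,0,0,-40,0,0,0],
  [100,0,0,-40,0,0,0],
  [100,0,0,-20,0,0,0],
])

```text
time_s: 3.17
tcp_pos: [0.4108, -0.0493, 0.0583]
ee_rot: [[-0.999, 0.035, -0.006], [0.035, 0.999, -0.001], [0.006, -0.001, -1.0]]
wrist_force: [-0.5, -0.4, 0.5]
gripper_width: 0.996
gripper_force: 0.0
```

Request:
drive_tool([
  [100,0,0,-15,0,0,0],
  [100,0,0,-14,0,0,0],
  [60,0,0,0,0,0,0],
  [40,0,0,0,0,0,0],
  [35,0,0,0,0,0,0],
])

```text
time_s: 3.58
tcp_pos: [0.4144, -0.0479, 0.0333]
ee_rot: [[-0.999, 0.032, 0.002], [0.032, 0.999, 0.0], [-0.002, 0.0, -1.0]]
wrist_force: [-0.3, 0.4, -0.3]
gripper_width: 0.855
gripper_force: 0.0
```

Request:
drive_tool([
  [0,0,0,0,0,0,0],
  [0,0,0,0,0,0,0],
  [0,0,0,0,0,0,0],
  [0,0,0,0,0,0,0],
  [0,0,0,0,0,0,0],
])

```text
time_s: 4.0
tcp_pos: [0.414, -0.0472, 0.0329]
ee_rot: [[-1.0, 0.031, 0.001], [0.031, 1.0, 0.0], [-0.001, 0.0, -1.0]]
wrist_force: [-0.1, 0.0, 0.2]
gripper_width: 0.48
gripper_force: 0.0
```

Request:
drive_tool([
  [0,0,0,0,0,0,0],
  [0,0,0,0,0,0,0],
  [0,0,0,0,0,0,0],
  [0,0,0,0,0,0,0],
  [0,0,0,0,0,0,0],
])

```text
time_s: 4.42
tcp_pos: [0.4138, -0.0472, 0.0326]
ee_rot: [[-1.0, 0.031, -0.0], [0.031, 1.0, 0.0], [0.0, 0.0, -1.0]]
wrist_force: [-1.0, 1.4, 0.2]
gripper_width: 0.274
gripper_force: 30.0
```

Request:
drive_tool([
  [0,0,0,3,0,0,0],
  [0,10,10,0,0,0,0.007],
  [0,19,20,0,0,0,0],
  [0,19,20,0,0,0,0],
  [0,18,17,0,0,0,0],
])

```text
time_s: 4.83
tcp_pos: [0.4804, 0.0208, 0.0351]
ee_rot: [[-1.0, 0.024, -0.001], [0.024, 1.0, -0.0], [0.001, -0.0, -1.0]]
wrist_force: [1.1, -0.5, -3.9]
gripper_width: 0.277
gripper_force: 30.0
```

Request:
drive_tool([
  [0,0,0,0,0,0,0],
  [0,0,0,0,0,0,0],
  [0,0,0,0,0,0,0],
])

```text
time_s: 5.08
tcp_pos: [0.4784, 0.0195, 0.0346]
ee_rot: [[-1.0, 0.025, -0.004], [0.025, 1.0, -0.001], [0.003, -0.001, -1.0]]
wrist_force: [-0.5, -1.0, -5.4]
gripper_width: 0.274
gripper_force: 30.0
```

Run:
```python
from h import *
np.set_printoptions(precision=4,suppress=True)
print(sense()["wrist_force"],sense()["tcp_pos"])
p=capture("top");f=p["frame"];np.savez("top1.npz",f=f,w=world(p))
cv2.imwrite("pics/crop1.png",cv2.resize(f[160:330,250:450],None,fx=3.5,fy=3.5,interpolation=cv2.INTER_CUBIC)[:,:,::-1])
```

```text
[-0.5368 -0.9893 -5.4354] [0.4784 0.0195 0.0346]
```

View pics/crop1.png

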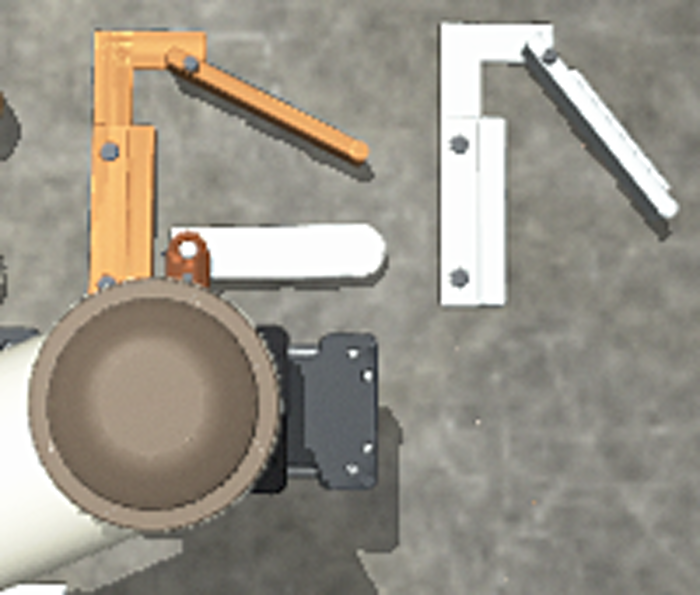

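The top crop shows the bevel held beside the strip, with its nose at (187,250) and a gap of about 9 mm to the strip face. The blade is clear of the leaf. I'll now seat it sideways.

Request:
drive_tool([
  [0,0,3,0,0,0,0],
  [0,0,3,0,0,0,0],
  [0,0,0,0,0,0,0],
  [0,0,1,0,0,0,0],
  [0,0,0,0,0,0,0],
])

```text
time_s: 5.55
tcp_pos: [0.4798, 0.0267, 0.0357]
ee_rot: [[-1.0, 0.024, 0.0], [0.024, 1.0, 0.0], [-0.0, 0.0, -1.0]]
wrist_force: [0.1, 0.2, -5.3]
gripper_width: 0.273
gripper_force: 30.0
```

Request:
drive_tool([
  [0,0,1,0,0,0,0],
  [0,0,0,0,0,0,0],
])

```text
time_s: 5.72
tcp_pos: [0.4798, 0.0277, 0.0356]
ee_rot: [[-1.0, 0.024, 0.0], [0.024, 1.0, 0.0], [-0.0, 0.0, -1.0]]
wrist_force: [-0.2, -0.2, -4.9]
gripper_width: 0.271
gripper_force: 30.0
```

Request:
drive_tool([
  [0,0,1,-0.5,0,0,0],
  [0,0,0,0,0,0,0],
  [0,0,0,0,0,0,0],
])

```text
time_s: 5.97
tcp_pos: [0.4797, 0.0284, 0.035]
ee_rot: [[-1.0, 0.025, -0.0], [0.025, 1.0, -0.0], [0.0, -0.0, -1.0]]
wrist_force: [0.1, -2.5, -3.6]
gripper_width: 0.27
gripper_force: 30.0
```

Request:
drive_tool([
  [0,0,1,-0.5,0,0,0],
  [0,0,0,0,0,0,0],
  [0,0,0,0,0,0,0],
])

```text
time_s: 6.22
tcp_pos: [0.4795, 0.0288, 0.0346]
ee_rot: [[-1.0, 0.025, -0.001], [0.025, 1.0, -0.001], [0.001, -0.001, -1.0]]
wrist_force: [0.5, -5.7, -2.7]
gripper_width: 0.273
gripper_force: 30.0
```

Request:
drive_tool([
  [0,14,-0.34,0,0,0,0],
  [0,14,-0.34,0,0,0,0],
  [0,14,-0.34,0,0,0,0],
  [0,14,-0.34,0,0,0,0],
  [0,10,-0.24,0,0,0,0],
])

```text
time_s: 6.63
tcp_pos: [0.5445, 0.0269, 0.0337]
ee_rot: [[-1.0, 0.025, -0.005], [0.025, 1.0, -0.002], [0.005, -0.002, -1.0]]
wrist_force: [-2.1, -3.3, -3.6]
gripper_width: 0.268
gripper_force: 30.0
```

Request:
drive_tool([
  [0,0,0,0,0,0,0],
  [0,3,-0.07,0,0,0,0],
  [0,3,-0.07,0,0,0,0],
  [0,0,0,0,0,0,0],
])

```text
time_s: 6.97
tcp_pos: [0.5502, 0.0267, 0.0337]
ee_rot: [[-1.0, 0.025, -0.005], [0.025, 1.0, -0.002], [0.005, -0.002, -1.0]]
wrist_force: [-0.9, -6.5, -5.4]
gripper_width: 0.271
gripper_force: 30.0
```

Request:
drive_tool([
  [0,3,-0.07,0.7,0,0,0],
  [0,3,-0.07,0,0,0,0],
  [0,2,-0.05,0,0,0,0],
  [0,0,0,0,0,0,0],
])

```text
time_s: 7.3
tcp_pos: [0.5579, 0.0266, 0.0342]
ee_rot: [[-1.0, 0.025, -0.005], [0.025, 1.0, -0.002], [0.005, -0.002, -1.0]]
wrist_force: [-1.8, -6.2, -4.4]
gripper_width: 0.274
gripper_force: 30.0
```

Request:
drive_tool([
  [0,2,-0.05,0,0,0,0],
  [0,0,0,0,0,0,0],
  [0,0,0,0,0,0,0],
])

```text
time_s: 7.55
tcp_pos: [0.5597, 0.0265, 0.0342]
ee_rot: [[-1.0, 0.025, -0.005], [0.025, 1.0, -0.002], [0.005, -0.002, -1.0]]
wrist_force: [-1.6, -5.7, -5.5]
gripper_width: 0.275
gripper_force: 30.0
```

Request:
drive_tool([
  [0,1.5,-0.04,0,0,0,0],
  [0,0,0,0,0,0,0],
  [0,0,0,0,0,0,0],
])

```text
time_s: 7.8
tcp_pos: [0.561, 0.0265, 0.0342]
ee_rot: [[-1.0, 0.025, -0.005], [0.025, 1.0, -0.002], [0.005, -0.002, -1.0]]
wrist_force: [-1.7, -5.8, -6.5]
gripper_width: 0.274
gripper_force: 30.0
```

Request:
drive_tool([
  [0,1.5,-0.04,0,0,0,0],
  [0,0,0,0,0,0,0],
  [0,0,0,0,0,0,0],
])

```text
time_s: 8.05
tcp_pos: [0.5625, 0.0264, 0.0342]
ee_rot: [[-1.0, 0.025, -0.006], [0.025, 1.0, -0.002], [0.005, -0.002, -1.0]]
wrist_force: [-1.5, -5.1, -5.1]
gripper_width: 0.274
gripper_force: 30.0
```

Request:
drive_tool([
  [0,1,-0.02,0,0,0,0],
  [0,0,0,0,0,0,0],
  [0,0,0,0,0,0,0],
])

```text
time_s: 8.3
tcp_pos: [0.5634, 0.0264, 0.0342]
ee_rot: [[-1.0, 0.025, -0.006], [0.025, 1.0, -0.002], [0.006, -0.002, -1.0]]
wrist_force: [-3.2, -4.4, -5.5]
gripper_width: 0.272
gripper_force: 30.0
```

Request:
drive_tool([
  [0,1,-0.02,0,0,0,0],
  [0,0,0,0,0,0,0],
  [0,0,0,0,0,0,0],
])

```text
time_s: 8.55
tcp_pos: [0.5644, 0.0264, 0.0342]
ee_rot: [[-1.0, 0.025, -0.006], [0.025, 1.0, -0.002], [0.006, -0.002, -1.0]]
wrist_force: [-2.9, -4.4, -5.6]
gripper_width: 0.27
gripper_force: 30.0
```

Request:
drive_tool([
  [0,1,-0.02,0,0,0,0],
  [0,0,0,0,0,0,0],
  [0,0,0,0,0,0,0],
])

```text
time_s: 8.8
tcp_pos: [0.5647, 0.0264, 0.0341]
ee_rot: [[-1.0, 0.025, -0.007], [0.025, 1.0, -0.002], [0.007, -0.002, -1.0]]
wrist_force: [-3.0, -5.3, -5.2]
gripper_width: 0.272
gripper_force: 30.0
```

Request:
drive_tool([
  [0,1,-0.02,0,0,0,0],
  [0,0,0,0,0,0,0],
  [0,0,0,0,0,0,0],
])

```text
time_s: 9.05
tcp_pos: [0.5648, 0.0263, 0.034]
ee_rot: [[-1.0, 0.025, -0.009], [0.025, 1.0, -0.002], [0.009, -0.002, -1.0]]
wrist_force: [-6.2, -2.9, -3.0]
gripper_width: 0.277
gripper_force: 30.0
```

Request:
drive_tool([
  [0,1,0.3,0,0,-0.007,0],
  [0,0,0,0,0,0,0],
  [0,0.5,0.3,0,0,0,0],
  [0,0,0,0,0,0,0],
  [0,0,0,0,0,0,0],
])

```text
time_s: 9.47
tcp_pos: [0.5648, 0.0264, 0.0337]
ee_rot: [[-1.0, 0.025, -0.005], [0.025, 1.0, -0.003], [0.005, -0.003, -1.0]]
wrist_force: [-8.2, -3.8, -1.0]
gripper_width: 0.274
gripper_force: 30.0
```

Request:
drive_tool([
  [0,1,0.3,0,0,-0.002,0],
  [0,0,0,0,0,0,0],
  [0,0,0,0,0,0,0],
])

```text
time_s: 9.72
tcp_pos: [0.5648, 0.0264, 0.0335]
ee_rot: [[-1.0, 0.026, -0.006], [0.026, 1.0, -0.004], [0.005, -0.004, -1.0]]
wrist_force: [-9.3, -3.2, -0.8]
gripper_width: 0.273
gripper_force: 30.0
```

Request:
drive_tool([
  [0,1,0.5,0,0,-0.002,0],
  [0,0,0,0,0,0,0],
  [0,1,0.3,0,0,0,0],
  [0,0,0,0,0,0,0],
  [0,0,0,0,0,0,0],
])

```text
time_s: 10.13
tcp_pos: [0.5649, 0.0265, 0.0333]
ee_rot: [[-1.0, 0.026, -0.008], [0.026, 1.0, -0.005], [0.008, -0.005, -1.0]]
wrist_force: [-13.0, -5.1, 1.6]
gripper_width: 0.273
gripper_force: 30.0
```

```bash
cat > blade.py <<'E'
from h import *
import sys
np.set_printoptions(precision=4,suppress=True)
d=np.load("topcal.npz");K,R,t=d["K"],d["R"],d["t"]
p=capture("top");f=p["frame"].astype(int);np.savez(sys.argv[1]+".npz",f=p["frame"],w=world(p))
m=max(masks_of("blade",p),key=lambda m:m["p"]);g=m["region"];print("blade p",m["p"],m["xy"],g.sum())
br=np.where(cv2.dilate(g.astype(np.uint8),np.ones((5,5)))>0,f.sum(2),200)
# white only: low saturation
cols=np.where(g.sum(0)>4)[0]; cols=cols[6:-12]; out=[]
for c in cols:
    x=br[:,c]-520.;i=np.where(x>0)[0]
    if len(i)<2: continue
    b=i[-1];out.append((c,b+x[b]/(x[b]-x[b+1]),i[0]))
o=np.array(out,float);P=ray(K,R,t,o[:,0],o[:,1],0.0185)[:,:2];L=line(P);print("blade near edge",L)
Q=ray(K,R,t,o[:,0],o[:,2]-.5,0.0185)[:,:2];print("far edge",line(Q))
cv2.imwrite("pics/"+sys.argv[1]+".png",cv2.resize(p["frame"][160:310,250:450],None,fx=4,fy=4,interpolation=cv2.INTER_CUBIC)[:,:,::-1])
E
python3 blade.py b1
```

```text
blade p 0.44 [330.0, 204.8] 156Traceback (most recent call last):
  File "blade.py", line 14, in <module>
    o=np.array(out,float);P=ray(K,R,t,o[:,0],o[:,1],0.0185)[:,:2];L=line(P);print("blade near edge",L)
                                      ~^^^^^
IndexError: too many indices for array: array is 1-dimensional, but 2 were indexed
```

Run:
```python
from h import *
f=np.load("b1.npz")["f"]
cv2.imwrite("pics/b1.png",cv2.resize(f[160:310,250:450],None,fx=4,fy=4,interpolation=cv2.INTER_CUBIC)[:,:,::-1])
```

```text
(no output)
```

View pics/b1.png

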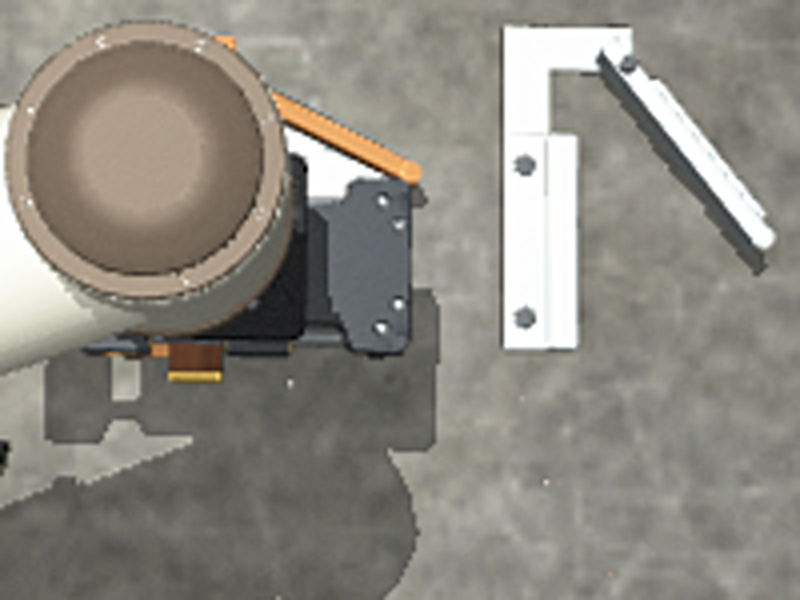

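The blade lies against the leaf with no gap visible ((290,110) to (410,175)), and the push has gone hard. Next I'll set the bevel down, ease off, release, and push the stop.

Request:
drive_tool([
  [0,-1,0,-1,0,-0.006,0],
  [0,-1,0,-0.5,0,0,0],
  [0,0,0,0,0,0,0],
  [0,0,0,0,0,0,0],
])

```text
time_s: 10.57
tcp_pos: [0.5646, 0.0265, 0.0326]
ee_rot: [[-1.0, 0.025, 0.002], [0.025, 1.0, -0.005], [-0.002, -0.005, -1.0]]
wrist_force: [-10.5, -7.5, 3.7]
gripper_width: 0.278
gripper_force: 30.0
```

Request:
drive_tool([
  [40,-0.5,0,0,0,0,0],
  [45,0,0,0,0,0,0],
  [45,0,0,0,0,0,0],
  [45,0,0,0,0,0,0],
  [45,0,0,0,0,0,0],
])

```text
time_s: 10.98
tcp_pos: [0.5722, 0.0301, 0.0346]
ee_rot: [[-1.0, 0.023, 0.02], [0.023, 1.0, 0.001], [-0.02, 0.002, -1.0]]
wrist_force: [0.1, -0.1, 0.3]
gripper_width: 0.444
gripper_force: 0.0
```

Request:
drive_tool([
  [45,0,0,25,0,0.01,0],
  [45,0,0,40,0,0.01,0],
  [9,-12,-3.6,0,0,0,0],
  [9,0,0,0,0,0,0],
  [9,0,0,0,0,0,0],
])

```text
time_s: 11.4
tcp_pos: [0.5589, 0.0259, 0.0993]
ee_rot: [[-1.0, 0.024, -0.002], [0.024, 1.0, 0.001], [0.002, 0.001, -1.0]]
wrist_force: [0.2, -0.5, -0.6]
gripper_width: 0.308
gripper_force: 0.0
```

Request:
drive_tool([
  [9,0,0,0,0,0,0],
  [9,0,0,0,0,0,0],
  [9,0,0,0,0,0,0],
])

```text
time_s: 11.65
tcp_pos: [0.5587, 0.0257, 0.0978]
ee_rot: [[-1.0, 0.024, -0.005], [0.024, 1.0, -0.001], [0.005, -0.001, -1.0]]
wrist_force: [0.9, 0.5, 0.2]
gripper_width: 0.126
gripper_force: 0.0
```

Run:
```python
from h import *
np.set_printoptions(precision=4,suppress=True)
s=sense();p=capture("wrist");p["s"]=s;save(p,"w2");w=world(p)
print(s["tcp_pos"],s["ee_rot"][0],s["wrist_force"],s["gripper_width"])
f=p["frame"].astype(int)
np.savez("w2.npz",w=w,f=p["frame"],T=p["T_tool_cam"],K=[p[k] for k in("fx","fy","cx","cy")],tp=s["tcp_pos"],R=s["ee_rot"])
for l in("stop","bevel"):
    for m in masks_of(l,p)[:2]: r=m["region"];print(l,m["p"],m["xy"],r.sum(),np.nanmedian(w[r],0),np.nanmin(w[r],0),np.nanmax(w[r],0))
```

```text
[0.5587 0.0257 0.0978] [-0.9997  0.0241 -0.0045] [0.9489 0.5292 0.2394] 0.12647472533520798
bevel 0.9 [323.8, 248.4] 6204 [0.5492 0.0253 0.0342] [ 0.5189  0.0116 -0.0016] [0.6281 0.0409 0.1762]
bevel 0.52 [50.7, 275.6] 8068 [ 0.5713 -0.1423  0.0051] [ 0.5342 -0.1673 -0.0004] [ 0.6514 -0.1222  0.0127]
```

View pics/w2.png

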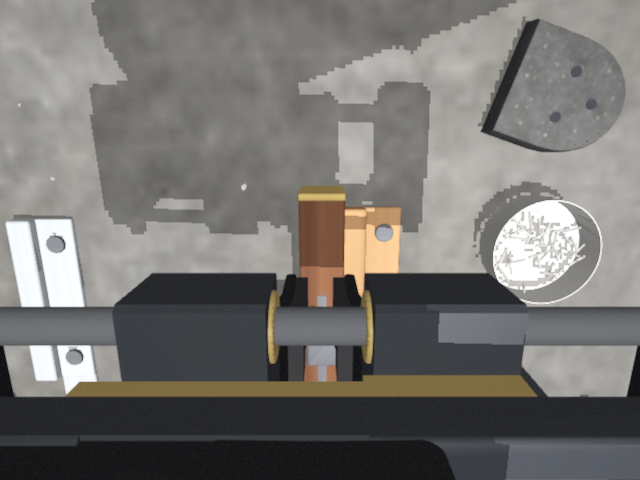

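The stock lies flush on the strip (the edges meet at column 345), and the fingers are centred over it with the post ahead at (322,355). I'll lower and push the stop.

Request:
drive_tool([
  [9,0,0,-18,0,-0.004,0],
  [9,0,0,-15,0,0,0],
  [9,0,0,0,0,0,0],
  [9,0,0,0,0,0,0],
  [9,0,0,0,0,0,0],
])

```text
time_s: 12.22
tcp_pos: [0.5594, 0.0257, 0.0663]
ee_rot: [[-1.0, 0.024, 0.002], [0.024, 1.0, -0.0], [-0.002, -0.0, -1.0]]
wrist_force: [-0.8, 0.6, 0.2]
gripper_width: 0.088
gripper_force: 0.0
```

Request:
drive_tool([
  [9,8,-0.2,0,0,0,0],
  [9,8,-0.2,0,0,0,0],
  [9,0,0,0,0,0,0],
  [9,0,0,0,0,0,0],
])

```text
time_s: 12.55
tcp_pos: [0.5758, 0.0253, 0.0661]
ee_rot: [[-1.0, 0.025, 0.002], [0.025, 1.0, 0.0], [-0.002, 0.0, -1.0]]
wrist_force: [-0.8, -0.1, -0.6]
gripper_width: 0.09
gripper_force: 0.0
```

Request:
drive_tool([
  [9,3,-0.07,-0.3,0,0,0],
  [9,3,-0.07,0,0,0,0],
  [9,2,-0.05,0,0,0,0],
  [9,0,0,0,0,0,0],
])

```text
time_s: 12.88
tcp_pos: [0.5824, 0.025, 0.0654]
ee_rot: [[-1.0, 0.024, -0.0], [0.024, 1.0, -0.0], [0.0, -0.0, -1.0]]
wrist_force: [-2.2, 0.9, 1.9]
gripper_width: 0.088
gripper_force: 1.5
```

Request:
drive_tool([
  [9,2,-0.05,0,0,0,0],
  [9,2,-0.05,0,0,0,0],
  [9,0,0,0,0,0,0],
])

```text
time_s: 13.13
tcp_pos: [0.5868, 0.0249, 0.0654]
ee_rot: [[-1.0, 0.024, 0.0], [0.024, 1.0, -0.0], [-0.0, -0.0, -1.0]]
wrist_force: [-2.4, 1.7, 1.8]
gripper_width: 0.093
gripper_force: 1.8
```

Request:
drive_tool([
  [9,2,-0.05,0,0,0,0],
  [9,1,-0.02,0,0,0,0],
  [9,0,0,0,0,0,0],
])

```text
time_s: 13.38
tcp_pos: [0.59, 0.0249, 0.0654]
ee_rot: [[-1.0, 0.024, 0.001], [0.024, 1.0, -0.0], [-0.001, -0.0, -1.0]]
wrist_force: [-2.4, 1.0, 1.7]
gripper_width: 0.089
gripper_force: 1.7
```

Request:
drive_tool([
  [9,1.5,-0.04,0,0,0,0],
  [9,1,-0.02,0,0,0,0],
  [9,0,0,0,0,0,0],
])

```text
time_s: 13.63
tcp_pos: [0.5925, 0.0248, 0.0654]
ee_rot: [[-1.0, 0.024, 0.001], [0.024, 1.0, 0.0], [-0.001, 0.0, -1.0]]
wrist_force: [-1.7, 1.5, 2.2]
gripper_width: 0.088
gripper_force: 1.7
```

Request:
drive_tool([
  [9,1,-0.02,0,0,0,0],
  [9,1,-0.02,0,0,0,0],
  [9,0,0,0,0,0,0],
])

```text
time_s: 13.88
tcp_pos: [0.5945, 0.0248, 0.0654]
ee_rot: [[-1.0, 0.024, 0.001], [0.024, 1.0, 0.0], [-0.001, 0.0, -1.0]]
wrist_force: [-3.4, 1.3, 1.1]
gripper_width: 0.084
gripper_force: 1.8
```

Request:
drive_tool([
  [9,1,-0.02,0,0,0,0],
  [9,0,0,0,0,0,0],
])

```text
time_s: 14.05
tcp_pos: [0.5954, 0.0247, 0.0654]
ee_rot: [[-1.0, 0.024, 0.001], [0.024, 1.0, -0.0], [-0.001, -0.0, -1.0]]
wrist_force: [-2.9, 0.8, 1.7]
gripper_width: 0.093
gripper_force: 1.8
```

Request:
drive_tool([
  [9,1,-0.02,0,0,0,0],
  [9,0,0,0,0,0,0],
])

```text
time_s: 14.22
tcp_pos: [0.5964, 0.0247, 0.0654]
ee_rot: [[-1.0, 0.024, 0.001], [0.024, 1.0, -0.0], [-0.001, -0.0, -1.0]]
wrist_force: [-3.3, 0.5, 0.2]
gripper_width: 0.09
gripper_force: 1.8
```

Request:
drive_tool([
  [9,1,-0.02,0,0,0,0],
  [9,0,0,0,0,0,0],
])

```text
time_s: 14.38
tcp_pos: [0.5974, 0.0247, 0.0654]
ee_rot: [[-1.0, 0.024, 0.001], [0.024, 1.0, -0.0], [-0.001, -0.0, -1.0]]
wrist_force: [-2.5, 1.3, 0.3]
gripper_width: 0.093
gripper_force: 1.8
```

Request:
drive_tool([
  [9,1,-0.02,0,0,0,0],
  [9,0,0,0,0,0,0],
])

```text
time_s: 14.55
tcp_pos: [0.5984, 0.0247, 0.0654]
ee_rot: [[-1.0, 0.024, 0.001], [0.024, 1.0, -0.0], [-0.001, -0.0, -1.0]]
wrist_force: [-2.5, 1.0, 1.0]
gripper_width: 0.087
gripper_force: 1.8
```

Request:
drive_tool([
  [9,0.7,-0.02,0,0,0,0],
  [9,0,0,0,0,0,0],
])

```text
time_s: 14.72
tcp_pos: [0.5991, 0.0247, 0.0654]
ee_rot: [[-1.0, 0.024, 0.001], [0.024, 1.0, -0.0], [-0.001, 0.0, -1.0]]
wrist_force: [-3.0, -0.0, 0.7]
gripper_width: 0.087
gripper_force: 1.8
```

Request:
drive_tool([
  [9,1,-0.02,0,0,0,0],
  [9,0,0,0,0,0,0],
])

```text
time_s: 14.88
tcp_pos: [0.6001, 0.0246, 0.0654]
ee_rot: [[-1.0, 0.024, 0.001], [0.024, 1.0, 0.0], [-0.001, 0.0, -1.0]]
wrist_force: [-2.9, 0.9, 0.4]
gripper_width: 0.09
gripper_force: 1.8
```

Request:
drive_tool([
  [9,0.7,-0.02,0,0,0,0],
  [9,0,0,0,0,0,0],
])

```text
time_s: 15.05
tcp_pos: [0.6008, 0.0246, 0.0654]
ee_rot: [[-1.0, 0.024, 0.001], [0.024, 1.0, -0.0], [-0.001, 0.0, -1.0]]
wrist_force: [-2.4, 1.3, -0.1]
gripper_width: 0.091
gripper_force: 1.8
```

Request:
drive_tool([
  [9,0.7,-0.02,0,0,0,0],
  [9,0,0,0,0,0,0],
])

```text
time_s: 15.22
tcp_pos: [0.6012, 0.0246, 0.0654]
ee_rot: [[-1.0, 0.024, 0.0], [0.024, 1.0, -0.0], [-0.0, -0.0, -1.0]]
wrist_force: [-3.5, 0.9, 1.7]
gripper_width: 0.089
gripper_force: 2.3
```

Request:
drive_tool([
  [9,0.7,-0.02,0,0,0,0],
  [9,0,0,0,0,0,0],
])

```text
time_s: 15.38
tcp_pos: [0.6013, 0.0246, 0.0654]
ee_rot: [[-1.0, 0.024, -0.001], [0.024, 1.0, -0.0], [0.001, -0.0, -1.0]]
wrist_force: [-4.4, 2.1, 2.9]
gripper_width: 0.091
gripper_force: 3.1
```

Stop butting now; press a bit more.

Request:
drive_tool([
  [9,0.6,-0.01,0,0,0,0],
  [9,0,0,0,0,0,0],
  [9,0,0,0,0,0,0],
])

```text
time_s: 15.63
tcp_pos: [0.6014, 0.0246, 0.0654]
ee_rot: [[-1.0, 0.024, -0.002], [0.024, 1.0, -0.0], [0.002, -0.0, -1.0]]
wrist_force: [-6.5, 2.4, 2.5]
gripper_width: 0.094
gripper_force: 3.6
```

Request:
drive_tool([
  [9,0.4,-0.01,0,0,0,0],
  [9,0,0,0,0,0,0],
  [9,0,0,0,0,0,0],
])

```text
time_s: 15.88
tcp_pos: [0.6015, 0.0246, 0.0654]
ee_rot: [[-1.0, 0.024, -0.003], [0.024, 1.0, -0.0], [0.003, -0.0, -1.0]]
wrist_force: [-6.5, 3.1, 4.7]
gripper_width: 0.089
gripper_force: 4.0
```

Request:
drive_tool([
  [9,-6,0.15,0,0,0,0],
  [9,-16,0.4,0,0,0,0],
  [45,-17,0.4,0,0,0,0],
  [45,0,0.2,0,0,0,0],
  [45,0,0,0,0,0,0],
])

```text
time_s: 16.3
tcp_pos: [0.5652, 0.0259, 0.0662]
ee_rot: [[-1.0, 0.023, 0.005], [0.023, 1.0, 0.0], [-0.005, 0.001, -1.0]]
wrist_force: [0.2, 0.2, -0.1]
gripper_width: 0.236
gripper_force: 0.0
```

Request:
drive_tool([
  [45,0,0,0,0,0,0],
  [45,0,0,0,0,0,0],
])

```text
time_s: 16.47
tcp_pos: [0.5657, 0.0259, 0.0658]
ee_rot: [[-1.0, 0.024, 0.003], [0.024, 1.0, 0.0], [-0.003, 0.0, -1.0]]
wrist_force: [0.4, -0.7, 0.4]
gripper_width: 0.383
gripper_force: 0.0
```

Run:
```python
from h import *
s=sense();print(s["tcp_pos"],s["gripper_width"],s["wrist_force"],s["ee_rot"])
p=capture("scene");f=p["frame"]
cv2.imwrite("pics/s2.png",cv2.resize(f[180:320,220:420],None,fx=4,fy=4,interpolation=cv2.INTER_CUBIC)[:,:,::-1])
```

```text
[0.56566867 0.02592437 0.06580346] 0.3834139776172929 [ 0.35310794 -0.67242864  0.38691648] [[-9.99705634e-01  2.40149299e-02  3.45381758e-03]
 [ 2.40163691e-02  9.99711495e-01  3.75844457e-04]
 [-3.44379526e-03  4.58681979e-04 -9.99993965e-01]]
```

View pics/s2.png

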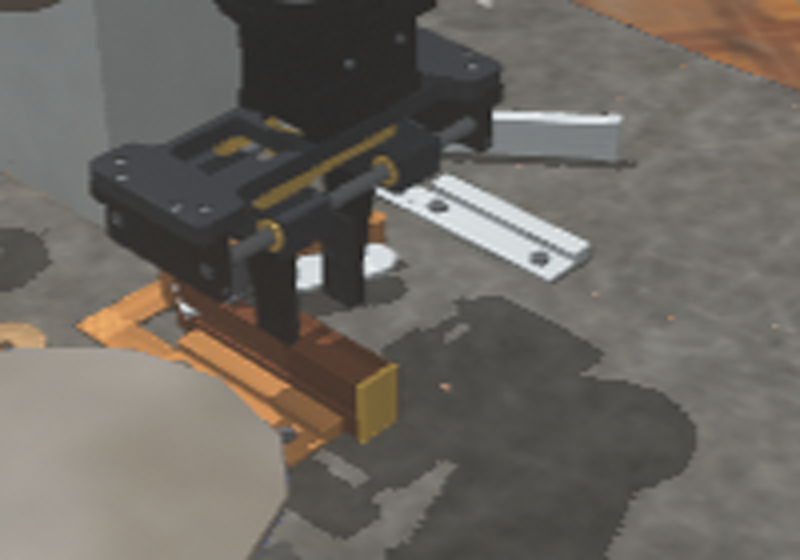

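The scene crop shows the bevel lying flat, stock along the strip, with the blade at (340,265) against the leaf. Next I'll re-grip.

Request:
drive_tool([
  [45,-0.5,0.4,-18,0,0,0],
  [45,0,0,-15,0,0,0],
  [45,0,0,0,0,0,0],
  [30,0,0,0,0,0,0],
  [0,0,0,0,0,0,0],
])

```text
time_s: 16.93
tcp_pos: [0.5642, 0.0262, 0.0329]
ee_rot: [[-1.0, 0.024, 0.002], [0.024, 1.0, -0.0], [-0.002, 0.0, -1.0]]
wrist_force: [0.4, 0.2, 0.2]
gripper_width: 0.372
gripper_force: 0.0
```

Request:
drive_tool([
  [0,0,0,0,0,0,0],
  [0,0,0,0,0,0,0],
  [0,0,0,0,0,0,0],
  [0,0,0,0,0,0,0],
])

```text
time_s: 17.27
tcp_pos: [0.5642, 0.0263, 0.0332]
ee_rot: [[-1.0, 0.024, 0.003], [0.024, 1.0, 0.0], [-0.003, 0.0, -1.0]]
wrist_force: [-0.8, 0.7, 1.8]
gripper_width: 0.271
gripper_force: 30.0
```

Request:
drive_tool([
  [0,-2,-0.5,2.5,0,0,0],
  [0,-15,-0.5,0,0,0,0],
  [0,-30,-0.5,0,0,0,0],
  [0,-35,0,0,0,0,0],
  [0,-30,0,0,0,0,0],
])

```text
time_s: 17.68
tcp_pos: [0.448, 0.0236, 0.0339]
ee_rot: [[-1.0, 0.026, -0.003], [0.026, 1.0, -0.001], [0.003, -0.001, -1.0]]
wrist_force: [-0.2, 1.1, -3.7]
gripper_width: 0.274
gripper_force: 30.0
```

Run:
```python
from h import *
w=np.load("top0.npz")["w"]; s=sense(); print(s["tcp_pos"],s["wrist_force"])
k=(w[...,0]>.33)&(w[...,0]<.5)&(w[...,1]<-.2)&(w[...,1]>-.3)&(w[...,2]>.008)
q=w[k];print(len(q), np.nanpercentile(q,[0,5,50,95,100],axis=0).round(3))
```

```text
[0.4479843  0.02363459 0.0339368 ] [-0.19664664  1.12404767 -3.7232752 ]
361 [[ 0.33  -0.268  0.008]
 [ 0.331 -0.261  0.008]
 [ 0.344 -0.241  0.011]
 [ 0.363 -0.221  0.016]
 [ 0.37  -0.212  0.018]]
```

Request:
drive_tool([
  [0,-28,-10,1,0,0,0],
  [0,0,-37,0,0,0,0],
  [0,0,-37,0,0,0,0],
  [0,0,-37,0,0,0,0],
  [0,0,-37,0,0,0,0],
])

```text
time_s: 18.1
tcp_pos: [0.4219, -0.1345, 0.0356]
ee_rot: [[-1.0, 0.023, -0.002], [0.023, 1.0, 0.0], [0.002, 0.0, -1.0]]
wrist_force: [1.7, 0.5, -4.9]
gripper_width: 0.276
gripper_force: 30.0
```

Request:
drive_tool([
  [0,0,-30,0,0,0,0],
  [0,3,-12,0,0,0,0],
  [0,0,0,0,0,0,0],
  [0,0,0,0,0,0,0],
  [0,0,0,0,0,0,0],
])

```text
time_s: 18.52
tcp_pos: [0.4254, -0.1749, 0.0354]
ee_rot: [[-1.0, 0.025, -0.001], [0.025, 1.0, 0.0], [0.001, 0.0, -1.0]]
wrist_force: [-0.1, -0.1, -5.2]
gripper_width: 0.272
gripper_force: 30.0
```

Run:
```python
from h import *
np.set_printoptions(precision=4,suppress=True)
s=sense();print(s["tcp_pos"],s["wrist_force"])
p=capture("top");f=p["frame"];np.savez("top3.npz",f=f,w=world(p))
d=np.load("topcal.npz");K,R,t=d["K"],d["R"],d["t"]
cv2.imwrite("pics/crop3.png",cv2.resize(f[160:340,340:500],None,fx=3.3,fy=3.3,interpolation=cv2.INTER_CUBIC)[:,:,::-1])
```

```text
[ 0.4254 -0.1749  0.0354] [-0.1173 -0.1499 -5.1674]
```

View pics/crop3.png

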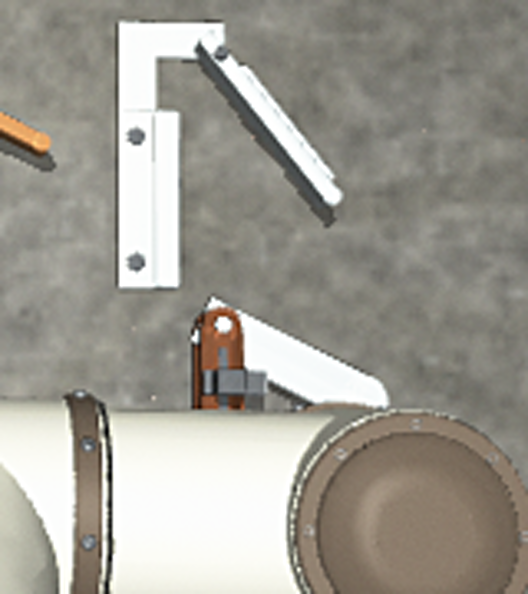

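The top crop shows the bevel nose at (222,322), clear of the rail (right edge at column 179) and of the fence. The blade is folded onto the stop at (240,383). I'll advance beside the rail, then seat it sideways.

Request:
drive_tool([
  [0,13,0.5,0,0,0,0],
  [0,16,1,0,0,0,0],
  [0,16,1,0,0,0,0],
  [0,14,1,0,0,0,0],
  [0,6,1,0,0,0,0],
])

```text
time_s: 18.98
tcp_pos: [0.4938, -0.1696, 0.036]
ee_rot: [[-1.0, 0.021, 0.003], [0.021, 1.0, -0.0], [-0.003, -0.0, -1.0]]
wrist_force: [0.9, -0.7, -4.6]
gripper_width: 0.273
gripper_force: 30.0
```

Request:
drive_tool([
  [0,0,1,-0.5,0,0,0],
  [0,0,0,0,0,0,0],
  [0,0,0,0,0,0,0],
])

```text
time_s: 19.23
tcp_pos: [0.4899, -0.1693, 0.035]
ee_rot: [[-1.0, 0.024, -0.002], [0.024, 1.0, 0.0], [0.002, 0.0, -1.0]]
wrist_force: [0.3, -0.7, -5.4]
gripper_width: 0.273
gripper_force: 30.0
```

Request:
drive_tool([
  [0,0,1,0,0,0,0],
  [0,0,0,0,0,0,0],
  [0,0,0,0,0,0,0],
])

```text
time_s: 19.48
tcp_pos: [0.4911, -0.1689, 0.0356]
ee_rot: [[-1.0, 0.024, 0.001], [0.024, 1.0, 0.0], [-0.001, 0.0, -1.0]]
wrist_force: [0.4, 0.5, -5.5]
gripper_width: 0.275
gripper_force: 30.0
```

Request:
drive_tool([
  [0,0,1,-0.6,0,0,0],
  [0,0,0,0,0,0,0],
  [0,0,0,0,0,0,0],
])

```text
time_s: 19.73
tcp_pos: [0.4915, -0.1681, 0.0349]
ee_rot: [[-1.0, 0.025, 0.001], [0.025, 1.0, -0.0], [-0.001, -0.0, -1.0]]
wrist_force: [-1.0, -1.3, -4.1]
gripper_width: 0.27
gripper_force: 30.0
```

Request:
drive_tool([
  [0,0,1,0,0,0,0],
  [0,0,0,0,0,0,0],
  [0,0,0,0,0,0,0],
])

```text
time_s: 19.98
tcp_pos: [0.4914, -0.1677, 0.035]
ee_rot: [[-1.0, 0.025, 0.001], [0.025, 1.0, -0.001], [-0.001, -0.001, -1.0]]
wrist_force: [-1.2, -5.7, -3.9]
gripper_width: 0.272
gripper_force: 30.0
```

Request:
drive_tool([
  [0,0,0.7,0,0,0,0],
  [0,0,0,0,0,0,0],
  [0,0,0,0,0,0,0],
])

```text
time_s: 20.23
tcp_pos: [0.4913, -0.1674, 0.035]
ee_rot: [[-1.0, 0.025, 0.001], [0.025, 1.0, -0.001], [-0.001, -0.001, -1.0]]
wrist_force: [-1.1, -7.3, -4.5]
gripper_width: 0.277
gripper_force: 30.1
```

Request:
drive_tool([
  [0,6,-0.15,0,0,0,0],
  [0,6,-0.15,0,0,0,0],
  [0,6,-0.15,0,0,0,0],
  [0,6,-0.15,0,0,0,0],
  [0,6,-0.15,0,0,0,0],
])

```text
time_s: 20.65
tcp_pos: [0.5183, -0.1684, 0.0345]
ee_rot: [[-1.0, 0.026, -0.007], [0.026, 1.0, -0.001], [0.007, -0.001, -1.0]]
wrist_force: [-7.2, -6.9, -0.8]
gripper_width: 0.274
gripper_force: 30.0
```

Request:
drive_tool([
  [0,5,-0.12,0,0,0,0],
  [0,5,-0.12,0,0,0,0],
  [0,5,-0.12,0,0,0,0],
  [0,5,-0.12,0,0,0,0],
  [0,4,-0.1,0,0,0,0],
])

```text
time_s: 21.07
tcp_pos: [0.5421, -0.1691, 0.0344]
ee_rot: [[-1.0, 0.025, -0.007], [0.025, 1.0, -0.001], [0.007, -0.001, -1.0]]
wrist_force: [-6.3, -7.3, 0.1]
gripper_width: 0.272
gripper_force: 30.0
```

Request:
drive_tool([
  [0,2,-0.05,0,0,0,0],
  [0,2,-0.05,0,0,0,0],
  [0,2,-0.05,0,0,0,0],
  [0,2,-0.05,0,0,0,0],
  [0,2,-0.05,0,0,0,0],
])

```text
time_s: 21.48
tcp_pos: [0.552, -0.1693, 0.0344]
ee_rot: [[-1.0, 0.025, -0.007], [0.025, 1.0, -0.001], [0.007, -0.001, -1.0]]
wrist_force: [-5.5, -8.0, -1.4]
gripper_width: 0.27
gripper_force: 30.0
```

Request:
drive_tool([
  [0,2,-0.5,0.4,0,-0.004,0],
  [0,2,-0.05,0,0,0,0],
  [0,2,-0.05,0,0,0,0],
  [0,0,0,0,0,0,0],
])

```text
time_s: 21.82
tcp_pos: [0.5592, -0.1695, 0.0346]
ee_rot: [[-1.0, 0.024, -0.001], [0.024, 1.0, -0.001], [0.001, -0.001, -1.0]]
wrist_force: [-3.4, -5.2, -3.1]
gripper_width: 0.274
gripper_force: 30.0
```

Run:
```python
from h import *
s=sense();print(s["tcp_pos"],s["wrist_force"],s["moment"])
p=capture("top");f=p["frame"];np.savez("top4.npz",f=f,w=world(p))
cv2.imwrite("pics/crop4.png",cv2.resize(f[160:280,340:500],None,fx=5,fy=5,interpolation=cv2.INTER_CUBIC)[:,:,::-1])
```

```text
[ 0.55923063 -0.1695367   0.03463963] [-3.40048601 -5.22465316 -3.08614529] [-1.83241069  1.13656519  0.04285649]
```

View pics/crop4.png

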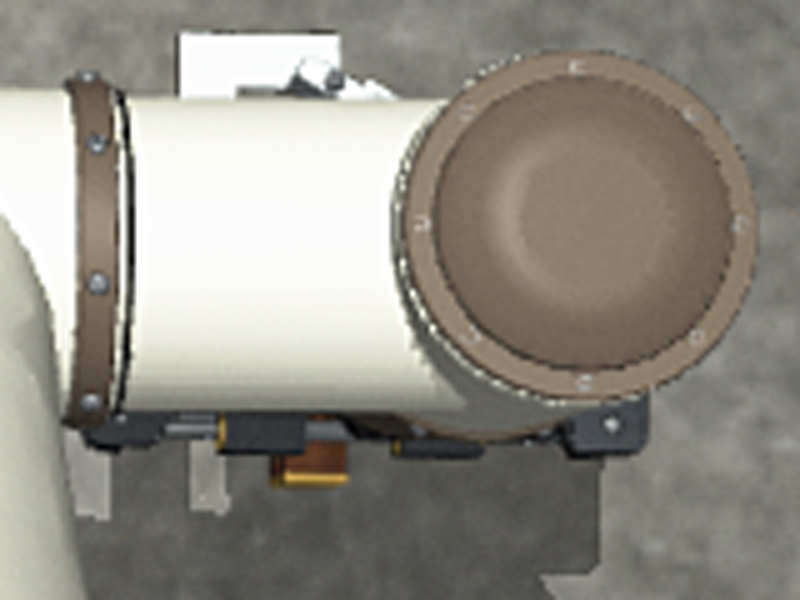

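The arm hides the fence here, except near its pin at (320,75). I'll go on by force.

Request:
drive_tool([
  [0,2,-0.05,0,0,0,0],
  [0,2,-0.05,0,0,0,0],
  [0,1,-0.02,0,0,0,0],
  [0,0,0,0,0,0,0],
])

```text
time_s: 22.2
tcp_pos: [0.564, -0.1697, 0.0346]
ee_rot: [[-1.0, 0.024, -0.001], [0.024, 1.0, -0.001], [0.001, -0.001, -1.0]]
wrist_force: [-3.1, -5.8, -3.5]
gripper_width: 0.269
gripper_force: 30.0
```

Request:
drive_tool([
  [0,1,-0.02,0,0,0,0],
  [0,1,-0.02,0,0,0,0],
  [0,0,0,0,0,0,0],
])

```text
time_s: 22.45
tcp_pos: [0.5659, -0.1697, 0.0346]
ee_rot: [[-1.0, 0.024, -0.001], [0.024, 1.0, -0.001], [0.001, -0.001, -1.0]]
wrist_force: [-3.7, -5.2, -2.8]
gripper_width: 0.273
gripper_force: 30.0
```

Request:
drive_tool([
  [0,1,-0.02,0,0,0,0],
  [0,0,0,0,0,0,0],
  [0,0,0,0,0,0,0],
])

```text
time_s: 22.7
tcp_pos: [0.5666, -0.1697, 0.0346]
ee_rot: [[-1.0, 0.025, -0.002], [0.025, 1.0, -0.001], [0.002, -0.001, -1.0]]
wrist_force: [-5.0, -5.8, -3.3]
gripper_width: 0.272
gripper_force: 30.0
```

Request:
drive_tool([
  [0,1,-0.02,0,0,-0.002,0],
  [0,0,0,0,0,0,0],
  [0,0,0,0,0,0,0],
])

```text
time_s: 22.95
tcp_pos: [0.5666, -0.1697, 0.0345]
ee_rot: [[-1.0, 0.025, -0.002], [0.025, 1.0, -0.001], [0.002, -0.001, -1.0]]
wrist_force: [-5.9, -5.2, -0.6]
gripper_width: 0.275
gripper_force: 30.0
```

Request:
drive_tool([
  [0,1,0.1,0,0,-0.002,0],
  [0,0,0,0,0,0,0],
  [0,0,0,0,0,0,0],
])

```text
time_s: 23.2
tcp_pos: [0.5667, -0.1697, 0.0345]
ee_rot: [[-1.0, 0.025, -0.002], [0.025, 1.0, -0.001], [0.002, -0.001, -1.0]]
wrist_force: [-8.5, -5.2, 0.2]
gripper_width: 0.272
gripper_force: 30.0
```

Request:
drive_tool([
  [0,1,0.1,0,0,-0.002,0],
  [0,0,0,0,0,0,0],
  [0,0,0,0,0,0,0],
])

```text
time_s: 23.45
tcp_pos: [0.5667, -0.1697, 0.0343]
ee_rot: [[-1.0, 0.025, -0.002], [0.025, 1.0, -0.001], [0.002, -0.001, -1.0]]
wrist_force: [-10.7, -5.9, 1.6]
gripper_width: 0.274
gripper_force: 30.0
```

Request:
drive_tool([
  [0,1.2,0.2,-0.4,0,-0.002,0],
  [0,0,0,0,0,0,0],
  [0,0,0,-0.6,0,0,0],
  [0,0,0,-0.4,0,0,0],
  [0,0,0,0,0,0,0],
])

```text
time_s: 23.87
tcp_pos: [0.5667, -0.1697, 0.0333]
ee_rot: [[-1.0, 0.026, -0.002], [0.026, 1.0, -0.0], [0.002, -0.001, -1.0]]
wrist_force: [-13.1, -5.6, 4.8]
gripper_width: 0.277
gripper_force: 30.0
```

Request:
drive_tool([
  [0,-1.5,0,-0.3,0,0,0],
  [0,-1.5,0,0,0,0,0],
  [0,0,0,0,0,0,0],
])

```text
time_s: 24.12
tcp_pos: [0.5666, -0.1697, 0.0333]
ee_rot: [[-1.0, 0.025, 0.004], [0.025, 1.0, -0.001], [-0.004, -0.001, -1.0]]
wrist_force: [-6.7, -6.0, 1.2]
gripper_width: 0.274
gripper_force: 30.0
```

Request:
drive_tool([
  [40,0,0,0,0,0,0],
  [45,0,0,0,0,0,0],
  [45,0,0,0,0,0,0],
  [45,0,0,0,0,0,0],
  [45,0,0,0,0,0,0],
])

```text
time_s: 24.53
tcp_pos: [0.5717, -0.1678, 0.034]
ee_rot: [[-1.0, 0.024, 0.015], [0.024, 1.0, -0.0], [-0.015, 0.0, -1.0]]
wrist_force: [0.3, -0.1, 0.7]
gripper_width: 0.442
gripper_force: 0.0
```

Request:
drive_tool([
  [45,-3,-1,8,0,0,0],
  [45,0,0,25,0,0,0],
  [45,0,0,35,0,0,0],
  [45,-30,0,20,0,0,0],
  [45,-38,0,0,0,0,0],
])

```text
time_s: 24.95
tcp_pos: [0.5048, -0.1695, 0.1269]
ee_rot: [[-0.999, 0.022, 0.026], [0.022, 1.0, -0.002], [-0.026, -0.002, -1.0]]
wrist_force: [-0.1, 0.6, 0.2]
gripper_width: 0.447
gripper_force: 0.0
```

Request:
drive_tool([
  [45,-38,0,0,0,0,0],
  [45,-38,0,0,0,0,0],
  [45,-20,0,0,0,0,0],
  [45,0,0,0,0,0,0],
  [45,0,0,0,0,0,0],
])

```text
time_s: 25.37
tcp_pos: [0.4034, -0.1692, 0.1227]
ee_rot: [[-1.0, 0.024, 0.015], [0.024, 1.0, -0.0], [-0.015, 0.0, -1.0]]
wrist_force: [0.6, 0.4, 0.8]
gripper_width: 0.449
gripper_force: 0.0
```

Run:
```python
from h import *
np.set_printoptions(precision=4,suppress=True)
s=sense();print(s["tcp_pos"],s["wrist_force"])
p=capture("top");f=p["frame"];w=world(p);np.savez("top5.npz",f=f,w=w)
cv2.imwrite("pics/crop5.png",cv2.resize(f[160:280,270:460],None,fx=4,fy=4,interpolation=cv2.INTER_CUBIC)[:,:,::-1])
for l in("fence","blade","tack_tin","thread_1","heel_block_3"):
    for m in masks_of(l,p)[:2]: r=m["region"];print(l,round(m["p"],2),m["xy"],r.sum(),np.nanmedian(w[r],0)); np.save(f"m_{l}.npy",r)
```

```text
[ 0.4034 -0.1692  0.1227] [0.6211 0.3788 0.829 ]
fence 0.83 [425.9, 190.5] 521 [ 0.6466 -0.2226  0.0287]
blade 0.63 [426.7, 200.7] 613 [ 0.6204 -0.2261  0.0185]
tack_tin 0.68 [234.4, 238.1] 790 [0.5573 0.1559 0.0045]
thread_1 0.92 [241.5, 185.4] 432 [0.6484 0.1402 0.0498]
```

View pics/crop5.png

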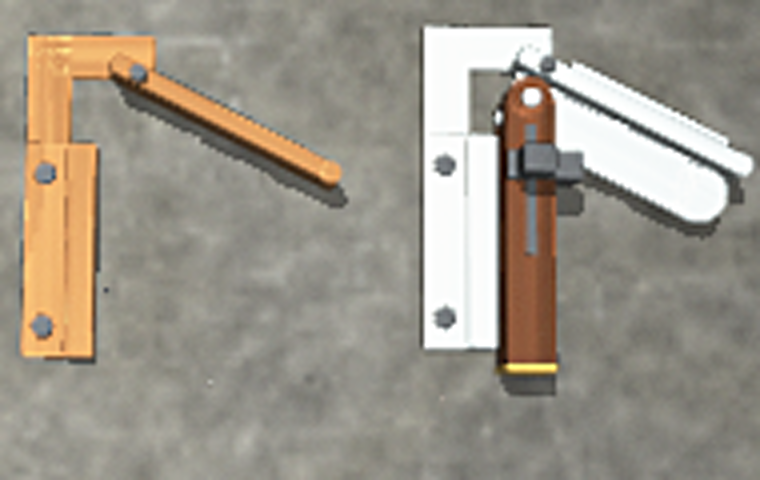

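The bevel lies in the guide with its stock on the rail. The blade is along the fence, with the thin dark line from (530,65) to (740,170) between them. I'll check the angle.

Run:
```python
from h import *
np.set_printoptions(precision=4,suppress=True)
d=np.load("topcal.npz");K,R,t=d["K"],d["R"],d["t"]
z=np.load("top5.npz");f=z["f"].astype(int);br=f.sum(2);rb=f[...,0]-f[...,2]
def fit(o,h): o=np.array(o,float);L=line(ray(K,R,t,o[:,0],o[:,1],h)[:,:2]);return L
# dark line: crop px/4+offset
o=[];ob=[];of=[]
for c in range(415,451):
    r0=160+(65+(c-270)*4*0.5-262)/4   # guess of line row
    r0=int(round(160+(65+((c-270)*4-530)*0.5)/4))
    seg=br[r0-5:r0+6,c]; i=seg.argmin(); r=r0-5+i
    a,b,cc=br[r-1:r+2,c]; o.append((c,r+0.5*(a-cc)/(a-2*b+cc)))
    x=br[r-4:r+1,c]-500.; j=np.where(x>0)[0]
    if len(j): j=j[-1]; of.append((c,r-4+j+x[j]/(x[j]-x[j+1])))
    x=br[r+2:r+30,c]-500.; j=np.where(x>0)[0]
    if len(j) and c<440 and c>422: ob.append((c,r+2+j[-1]+x[j[-1]]/(x[j[-1]]-x[j[-1]+1])))
print("dark",fit(o,.03),"fence edge",fit(of,.03),"blade low edge",fit(ob,.0185))
o=[]
for c in range(310,348):
    x=rb[165:215,c]-65.;i=np.where(x>0)[0][-1];o.append((c,165+i+x[i]/(x[i]-x[i+1])))
print("leaf",fit(o,.03))
o=runs(rb,range(215,245),388,425,45)
print("stock edges",[line(ray(K,R,t,o[:,k],o[:,0],.034)[:,:2]) for k in(1,2)])
```

```text
dark (array([ 0.6341, -0.2276]), np.float64(1.0781256822854743), 35, np.float64(0.0001585368402952448)) fence edge (array([ 0.6359, -0.2287]), np.float64(1.0793881709318116), 36, np.float64(0.00014952944950143743)) blade low edge (array([ 0.6046, -0.2275]), np.float64(1.0775415550186294), 17, np.float64(0.00020919006223240672))
leaf (array([ 0.635 , -0.0298]), np.float64(1.0829480204509947), 38, np.float64(0.00012039410056430264))
stock edges [(array([ 0.5614, -0.156 ]), np.float64(0.012589473172772703), 25, np.float64(0.00028258569308638957)), (array([ 0.5639, -0.1801]), np.float64(-0.0348032624210628), 30, np.float64(0.00010896984075852639))]
```

Request:
drive_tool([
  [45,0,0,40,0,0,0],
  [45,0,0,40,0,0,0],
  [45,10,0,38,0,0,0],
  [45,40,0,0,0,0,0],
  [45,40,0,0,0,0,0],
])

```text
time_s: 26.08
tcp_pos: [0.4961, -0.1693, 0.2436]
ee_rot: [[-0.999, 0.024, 0.021], [0.024, 1.0, -0.0], [-0.021, 0.0, -1.0]]
wrist_force: [1.0, -0.2, 0.9]
gripper_width: 0.448
gripper_force: 0.0
```

Request:
drive_tool([
  [45,40,0,0,0,0,0],
  [45,40,0,0,0,0,0],
  [45,35,0,0,0,0,0],
  [45,0,0,0,0,0,0],
  [45,0,0,0,0,0,0],
])

```text
time_s: 26.5
tcp_pos: [0.6101, -0.1689, 0.237]
ee_rot: [[-1.0, 0.024, 0.009], [0.024, 1.0, 0.0], [-0.009, 0.001, -1.0]]
wrist_force: [-0.9, -0.0, -0.5]
gripper_width: 0.445
gripper_force: 0.0
```

Run:
```python
from h import *
np.set_printoptions(precision=4,suppress=True)
s=sense();p=capture("wrist");save(p,"w5");print(s["tcp_pos"])
np.savez("w5.npz",f=p["frame"],T=p["T_tool_cam"],K=[p[k] for k in("fx","fy","cx","cy")],tp=s["tcp_pos"],R=s["ee_rot"])
```

```text
[ 0.6101 -0.1689  0.237 ]
```

View pics/w5.png

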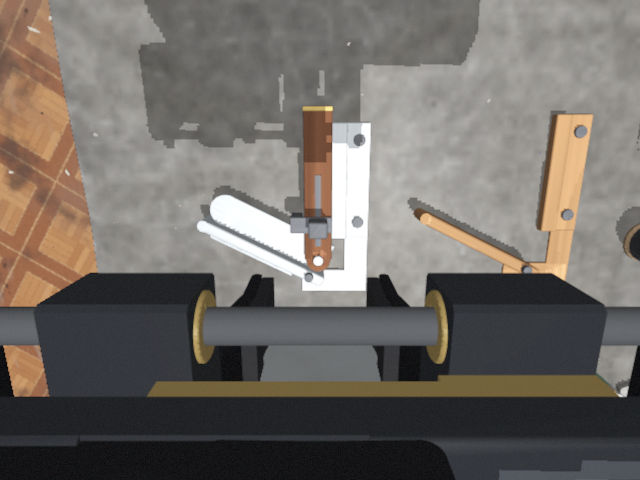

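All in view: stock at columns 303–332, rail edge at 370, fence from (200,228) to (315,278), and leaf from (420,215) to (530,270). I'll fit the angles in this one picture.

Run:
```python
from h import *
np.set_printoptions(precision=4,suppress=True)
d=np.load("w5.npz");R,t=wristRt(d["T"],d["R"],d["tp"]);K=d["K"];f=d["f"].astype(int);br=f.sum(2);rb=f[...,0]-f[...,2]
W=lambda o,h:line(ray(K,R,t,np.array(o,float)[:,0],np.array(o,float)[:,1],h)[:,:2])
o=runs(rb,list(range(116,205)),292,345,30)
print("stock L/R img edges",W(o[:,[1,0]],.034),W(o[:,[2,0]],.034))
o=runs(br,range(170,245),335,385,560);print("rail outer",W(o[:,[2,0]],.005))
o=runs(rb,range(130,220),530,612,60);print("strip face",W(o[:,[1,0]],.010), "outer",W(o[:,[2,0]],.005))
# leaf upper edge (image) = contact face
o=[];
for c in range(435,515):
    x=rb[195:285,c]-60.;i=np.where(x>0)[0]
    if len(i): i=i[0];o.append((c,195+i-x[i]/(x[i]-x[i-1])))
print("leaf",W(o,.03))
# fence: dark gap between blade and fence, and edges
og=[];oe=[];ob=[]
for c in range(225,290):
    r0=int(round(228+(c-200)*0.435)); 
    seg=br[r0-9:r0+3,c]; r=r0-9+seg.argmin()
    x=br[r:r+8,c]-520.;i=np.where(x>0)[0]
    if len(i) and i[0]>0: i=i[0];oe.append((c,r+i-x[i]/(x[i]-x[i-1])))
    x=br[r-8:r+1,c]-520.;i=np.where(x>0)[0]
    if len(i) and i[-1]<8: i=i[-1];ob.append((c,r-8+i+x[i]/(x[i]-x[i+1])))
print("fence face",W(oe,.03),"blade face",W(ob,.0185))
```

```text
stock L/R img edges (array([ 0.5652, -0.182 ]), np.float64(-0.029347075319895), 89, np.float64(7.21061618682918e-05)) (array([ 0.5681, -0.1586]), np.float64(-0.02172854568733884), 83, np.float64(0.00010965613035010713))
rail outer (array([ 0.6447, -0.1249]), np.float64(-0.09274250957380659), 6, np.float64(2.8344667404942647e-05))
strip face (array([0.585 , 0.0367]), np.float64(-0.023144095951022958), 90, np.float64(6.565036669552413e-05)) outer (array([0.5864, 0.0714]), np.float64(-0.02495227599065819), 90, np.float64(5.152858265565475e-05))
leaf (array([ 0.6356, -0.0326]), np.float64(1.0840160799076015), 80, np.float64(3.1961566184154744e-05))
fence face (array([ 0.6393, -0.2259]), np.float64(1.079757695133726), 65, np.float64(3.057409336252072e-05)) blade face (array([ 0.6384, -0.2263]), np.float64(1.0800626656899275), 52, np.float64(0.00017886201395587016))
```

```bash
python3 -c "
from station import *
print(finish_job())"
```

```text
the job is handed in; nothing more can be done
None
```

The bevel was locked on the pattern and left lying in the guide. The fence now stands within about 0.004 rad (0.24°) of the leaf's angle, measured in the last wrist picture. The blade is flush with the fence, pushes stayed at about 15 N or less, and the job was handed in at about 27 s. The hand-in call returned no verdict. I did not re-measure the heel block at the end: the tin and bobbin measured within about 1 mm of where they started, and no move passed near the block.

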